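# Pump up the water sprayer on the finishing bench

### The job

Pump up the water sprayer, the white one with the orange knob, so the patched board can be misted: push its knob all the way down with the fingertips and let it spring right back up, over and over, until its red pressure pin stands fully out, then draw clear. Work it by the knob alone, without touching the pin and without lifting, tipping or shoving the sprayer off its spot. Do not pump the grey solvent sprayer with the blue knob, and leave everything else on the bench where it is.

Things in the scene. Friction and masses are not known exactly. Their poses are not given: they have to be found in the camera images.
- sprayer: Water sprayer: 1-litre pump-up hand sprayer standing loose, about 1.1 kg. White tank 114 mm across, 150 mm tall; black collar and pump head up to 200 mm; orange pump knob above. Origin: centre of its underside, on the tank's axis; z up. Black carrying grip 110 mm out along -x, 95 to 200 mm high, orange trigger on it; nozzle 80 mm out along +x, 184 mm high; pressure gauge on the +y side.
- pump_knob (a joint): Travel of the orange knob (m): 0 up, 0.040 right down; straight down along the tank's axis. Its spring resists with 5 N at the top, 11 N at the bottom (a few N more when pushed fast) and brings it up by itself within half a second once let go. Every full stroke drives the red pin about 3 mm further out on the way down; shorter strokes gain less.
- pump_knob_top (a point): Centre of the flat top of the orange pump knob (44 mm across, 24 mm tall, round), 268 mm above the bench when up, 228 mm when pushed right down. It moves with the knob.
- gauge_pin (a joint): How far the red pressure pin is out (m). Starts between 0 and 0.004, stays where each stroke has brought it; fully out is its end stop, 0.017 to 0.018 (full strokes). Takes about four to seven full strokes; further strokes then do nothing and do no harm.
- pin_tip (a point): Top centre of the red pressure pin (9 mm thick, upright) in its white socket on the pump head, 37 mm from the knob's axis to the sprayer's +y side. Tip 189 mm above the bench when fully in (3 mm shows above the socket), 207 mm when fully out (21 mm shows): always lower than the knob's top.
- red_pin: The red pressure pin itself; not to be touched. Origin on its axis, 3 mm below its tip.
- solvent_sprayer: The solvent sprayer: same model, sizes and mass as the water sprayer, with a grey tank and a blue knob and trigger; to be left alone. Origin: centre of its underside.
- solvent_knob (a joint): Travel of the solvent sprayer's blue knob in m, 0 up, 0.040 down. To be left up.
- sander: Green palm sander, loose: round pad 125 mm across, 130 mm tall, black dust box reaching 153 mm along its -x. Origin: centre of the pad's underside.
- filler_tin: Open tin of wood filler, loose, 100 mm across, 75 mm tall. Origin: centre of its underside.
- sanding_block: Cork sanding block, loose, 110 x 60 x 38 mm. Origin: centre of its underside.
- carton: Closed carton of screws, white with a grey lid, loose, 160 x 110 x 71 mm. Origin: centre of its underside.
- brush: Paintbrush lying flat on the patched board, loose, 200 mm long along its x. Origin: underside, near the middle.
- disc_stack: Stack of red-brown sanding discs, loose, 125 mm across, 20 mm tall. Origin: centre of its underside.
- putty_knife: Putty knife lying on the patched board, loose, 190 mm long along its x. Origin: underside, near the middle.
- panel: The patched plywood board, fixed on the bench, 160 x 300 x 18 mm. Origin: centre of its underside.

How it is judged:
By the outcome, as a careful person would: the job done as asked, in the order asked, and still so for the second after the job is handed in, with the robot touching nothing.
It also fails if it takes over 51 s, if anything falls off the work surface, if the arm or the gripper's body presses on something with over 40 N, if the wrist force passes 120 N, or if a joint passes its speed limit or range.

### The arm

A 7-joint arm with a two-finger parallel gripper is mounted at the origin on the work surface. World frame = base frame: x ahead of the robot, y to its left, z up, the work surface at z = 0. Lengths are in mm, angles in rad, forces in N, time in s.
With the tool pointing down it reaches from about 400 to 900 mm from the base axis. Payload 5.6 kg.
Tool frame: the origin (TCP) lies midway between the tips of the shut fingers; the grasp point (between the pads) lies 19 mm behind it; z points along the fingers, y is the line along which they close (so a half turn about z gives the same grasp; the last joint's range is limited). The gripper opens to 92 mm and grips with 3 to 60 N. Pads are 20 mm wide; open, the fingers measure 128 mm over their backs; the gripper's body (75 mm by 189 mm) begins 69 mm behind the grasp point.
Start: joints at [-1.214, 0.468, -0.012, 1.603, 0.006, 1.071, -0.056], TCP at [253.043, 598.731, 214.592] pointing down, gripper open.
Joint ranges: [-2.53, 2.53], [-0.31, 2.02], [-1.57, 1.55], [0.28, 2.44], [-1.29, 4.43], [0.15, 1.84], [-2.92, 2.92]. Speed limits (rad/s): [2.57, 2.57, 3.14, 3.14, 3.14, 3.14, 3.14].

### API

Orientations are given as a rotation vector (axis times angle).
In Python, from workcell import robot, vision gives the robot as it stands.
- The arm moves only by the tool jog_arm, never from a script. Its argument "deltas" is text: rows parted by semicolons, each of 7 numbers parted by spaces: the shift along the tool's x, y, z in m, then the turn, a rotation vector about the tool's x, y, z in rad, then the opening, from 0 (shut) to 1 (fully open). In form: tx ty tz wx wy wz gripper; .... A call has 1 to 5 rows; each row shifts and turns the commanded pose from where the row before left it, along the tool's axes as they then stand; what a row does not reach is not made up. A row lasts 1/12 s, in which the tool goes at most 41.7 mm and 7.16 degrees, less where a joint would pass 70% of its speed; a pose out of reach is approached as far as the arm can. A call is refused whole if a number of a shift passes 0.0417 or a number of a turn 0.125, either way. A call with a gripper value outside its range is refused whole. The fingers move at their own pace and stop on an object; "newtons" is the grip in N (left out, the last holds). Time passes only in rows, so rows that do not move let the fingers close. It gives the time, the measured TCP pose, the force, the opening and the grip force at its end, in the units of the state.
- robot.state(): the state, without advancing time (a new reading comes with each control period).
- vision.get_image(name): name is "scene" or "top" or "wrist"; returns the picture (400x640x3 uint8, red, green, blue); there is no depth.
- vision.camera_info(name): a dict with "camera_matrix" (3x3 intrinsics, pixels), "T" (4x4, takes a point from camera to world coordinates); the wrist camera has in their place "hand_eye" (4x4, takes a point from camera to tool coordinates, whose origin is the TCP and whose axes are the flange's). Camera axes: x right, y up, looking along -z (the intrinsics and any distortion apply to the point x, -y, -z); pixel columns grow to the right and rows downward; lengths in mm; the calibration is good to about 2 mm. A picture is of the moment at which its call begins: read the wrist's pose just before it. camera_info takes no time and is no camera call.
- robot.finish_job(): hands the job in; it is judged then, once.
Trained networks look in the newest picture that a camera, given by its name, has taken for a name from the list of things; names that differ only in an ending like _2 or _b are one class to them, and where a whole thing is asked for, a point or a joint stands for the part that bears it (a point fixed in the world has none). Each returns a list of dicts, best first, with "confidence" (0 to 1); they miss things now and then, are a little off and sometimes report something else, mostly with a low value. They report only what shows in the picture. A call takes as long as a camera call.
- vision.masks_of(label, camera): "mask" (400x640 bool, what is visible of it) and "rect" ([centre column, centre row, width, height] in pixels, round what is visible of it).
- vision.landmark_of(label, camera): "pixel" ([column, row] in pixels: a listed point, or the origin of a listed thing).
The state is a dict: "t": time; "qpos": joint angles; "qd": joint speeds; "effort": joint torques, N m; "ee_pos": TCP position; "tcp_rot": TCP orientation; "force": force on the tool from outside, world axes, zero at the start; "moment": the same for the moment, N m; "width": finger opening in mm; "grip_force": force on a finger pad.
Only numpy, scipy, OpenCV 4.12 (cv2) and the standard library are available. Lean on these libraries where they do the work, as an engineer would, in place of code of your own. Each camera call takes 0.05 s, during which the arm holds its last target. There are 200 camera calls.

## Working session

There is one attempt and no reset: what is moved stays moved. The work goes in short steps, Python scripts to look and compute and a tool call to move; the robot and the scene stay as the last step left them, time stands still between calls to the robot, and variables do not carry over. Pictures are saved under pics/ and viewed, at most 10 in all, crops included, and the job is handed in when it is done.

Besides the shell and the picture viewer there is one more tool, called after "Request:" by a JSON object that holds its "name" and its "arguments". jog_arm: Moves the arm, as the interface text tells. Its arguments: {"type":"object","properties":{"deltas":{"type":"string"},"newtons":{"type":"number"}},"required":["deltas"]}

```bash
mkdir -p pics
cat > h.py <<'E'
import numpy as np, cv2
from scipy.spatial.transform import Rotation as R
from workcell import robot, vision
def save(cam,name):
    im=vision.get_image(cam); cv2.imwrite(f'pics/{name}.png',im[:,:,::-1]); return im
def ray(cam,px,st=None):
    ci=vision.camera_info(cam); K=np.array(ci['camera_matrix'])
    if 'T' in ci: T=np.array(ci['T'])
    else:
        W=np.eye(4); W[:3,:3]=R.from_rotvec(st['tcp_rot']).as_matrix(); W[:3,3]=st['ee_pos']; T=W@np.array(ci['hand_eye'])
    d=ci.get('distortion', ci.get('dist_coeffs'))
    u=cv2.undistortPoints(np.array([[px]],float),K,None if d is None else np.array(d,float))[0,0]
    return T[:3,3], T[:3,:3]@np.array([u[0],-u[1],-1])
def at(cam,px,z,st=None):
    o,d=ray(cam,px,st); return o+d*(z-o[2])/d[2]
E
python3 - <<'E'
from h import *
s=robot.state(); print(s['t'],s['ee_pos'],s['tcp_rot'],s['force'],s['width'])
print(vision.camera_info('top').keys())
a=save('top','top1'); b=save('scene','scene1')
cv2.imwrite('pics/both.png',cv2.resize(np.vstack([a,b])[:,:,::-1],(480,600)))
for cam in('top','scene'):
    for l,z in(('pump_knob_top',268),('pin_tip',192),('sprayer',0),('solvent_sprayer',0)):
        for r in vision.landmark_of(l,cam)[:3]: print(cam,l,np.round(r['pixel']),round(r['confidence'],2),np.round(at(cam,r['pixel'],z)))
E
```

```text
0.0 [252.87966683 598.17431753 213.66955429] [-6.23958133e-01 -3.07878777e+00  2.63436288e-03] [ 0.24793171  0.32347481 -0.83583163] 91.77412155596903
dict_keys(['camera_matrix', 'T'])
top pump_knob_top [201. 223.] 0.65 [482. 393. 268.]
top pump_knob_top [261. 233.] 0.57 [449. 196. 268.]
top pin_tip [268. 248.] 0.68 [407. 178. 192.]
top sprayer [270. 246.] 0.79 [436. 191.   0.]
top sprayer [306. 171.] 0.28 [729.  57.   0.]
top solvent_sprayer [269. 247.] 0.68 [431. 193.   0.]
top solvent_sprayer [201. 220.] 0.68 [533. 455.   0.]
top solvent_sprayer [355. 226.] 0.67 [ 515. -133.    0.]
scene pump_knob_top [395. 204.] 0.68 [429. 179. 268.]
scene sprayer [387. 265.] 0.97 [438. 180.   0.]
scene sprayer [279. 273.] 0.39 [763.  25.   0.]
scene solvent_sprayer [323. 221.] 0.66 [ 514. -116.    0.]
```

View pics/top1.png

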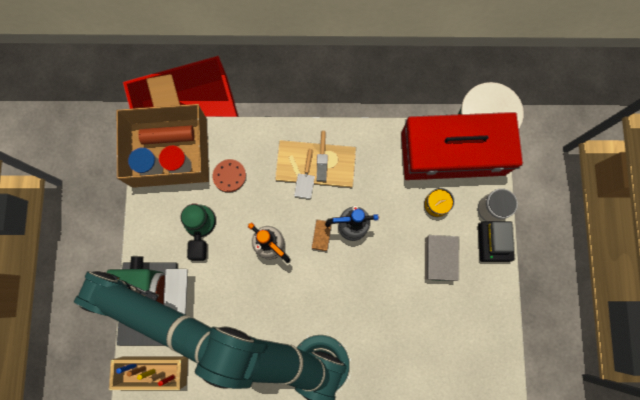

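View pics/scene1.png

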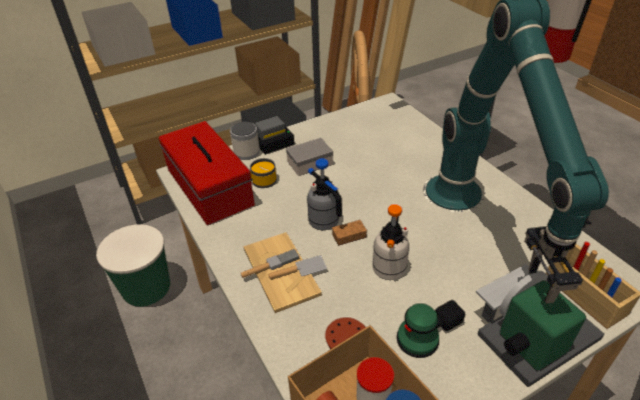

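The top view shows the white sprayer with the orange knob near (264,237), and the blue one near (355,220). The scene view has them at (395,212) and (322,165), which agrees with the detections: water knob near (440,187). Next I raise the arm, then cross over shut.

Request:
{"name": "jog_arm", "arguments": {"deltas": "0 0 -0.04 0 0 0 1; 0 0 -0.04 0 0 0 1; 0 0 -0.04 0 0 0 0; 0 0 -0.04 0 0 0 0; 0 0 -0.02 0 0 0 0"}}

```text
t: 0.92
ee_pos: [253.5, 599.9, 400.7]
tcp_rot: [0.624, 3.078, 0.012]
force: [1.0, 0.5, -0.1]
width: 74.1
grip_force: 0.0
```

Request:
{"name": "jog_arm", "arguments": {"deltas": "-0.03 -0.025 0 0 0 0 0; -0.03 -0.025 0 0 0 0 0; -0.03 -0.025 0 0 0 0 0; -0.03 -0.025 0 0 0 0 0; -0.03 -0.025 0 0 0 0 0"}}

```text
t: 1.33
ee_pos: [343.1, 423.4, 394.8]
tcp_rot: [0.624, 3.079, 0.001]
force: [0.4, 0.9, -0.0]
width: 40.4
grip_force: 0.0
```

Request:
{"name": "jog_arm", "arguments": {"deltas": "-0.025 -0.025 0 0 0 0 0; -0.025 -0.025 0 0 0 0 0; -0.025 -0.025 0 0 0 0 0; -0.025 -0.025 0 0 0 0 0; 0 0 0 0 0 0 0"}}

```text
t: 1.75
ee_pos: [399.2, 287.1, 395.5]
tcp_rot: [0.64, 3.073, -0.001]
force: [0.3, 0.0, -0.2]
width: 7.2
grip_force: 0.0
```

Run:
```python
from h import *
s=robot.state(); print(s['ee_pos'],s['tcp_rot'],s['width']); print(vision.camera_info('wrist')['hand_eye'])
save('wrist','w1')
for l,z in(('pump_knob_top',268),('pin_tip',192),('sprayer',0),('solvent_sprayer',0)):
    for r in vision.landmark_of(l,'wrist')[:3]: print(l,np.round(r['pixel']),round(r['confidence'],2),np.round(at('wrist',r['pixel'],z,s)))
```

```text
[399.15670692 287.14773905 395.51783023] [ 6.39785759e-01  3.07323031e+00 -8.78019336e-04] 7.2360738626033925
[[ 2.25149067e-05  9.61555637e-01  2.74610188e-01  7.75472083e+01]
 [ 9.99999827e-01  1.39933602e-04 -5.71970208e-04  4.29523826e-01]
 [-5.88408370e-04  2.74610154e-01 -9.61555468e-01 -1.69210715e+02]
 [ 0.00000000e+00  0.00000000e+00  0.00000000e+00  1.00000000e+00]]
pump_knob_top [249. 260.] 0.65 [443. 191. 268.]
pump_knob_top [158. 280.] 0.46 [424.  86. 268.]
pin_tip [265. 207.] 0.38 [412. 214. 192.]
sprayer [276. 196.] 0.61 [444. 188.   0.]
sprayer [161. 280.] 0.52 [ 512. -118.    0.]
solvent_sprayer [156. 279.] 0.84 [ 507. -126.    0.]
```

View pics/w1.png

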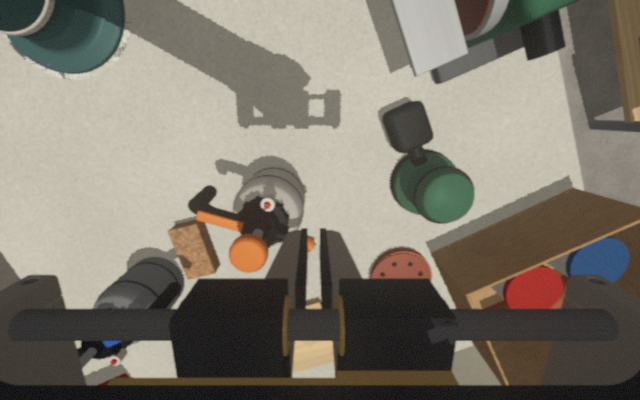

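The wrist view shows the orange knob at (249,253) and the red pin at (266,205). The pin works out 38 mm from the knob at (443,190), as the description says, so I go above it.

Request:
{"name": "jog_arm", "arguments": {"deltas": "-0.02 -0.018 0 0 0 0 0; -0.02 -0.018 0 0 0 0 0; -0.02 -0.018 0 0 0 0 0; -0.019 -0.0175 0 0 0 0 0; 0 0 0 0 0 0 0"}}

```text
t: 2.42
ee_pos: [442.5, 193.8, 394.7]
tcp_rot: [0.632, 3.076, -0.002]
force: [-1.1, 0.4, 1.2]
width: 0.3
grip_force: 0.0
```

Request:
{"name": "jog_arm", "arguments": {"deltas": "0 0 0.035 0 0 0 0; 0 0 0.035 0 0 0 0; 0 0 0.03 0 0 0 0; 0 0 0 0 0 0 0; 0 0 0 0 0 0 0"}}

```text
t: 2.83
ee_pos: [439.7, 198.6, 293.9]
tcp_rot: [-0.62, -3.078, 0.003]
force: [0.8, 0.3, 0.7]
width: 0.1
grip_force: 0.0
```

Run:
```python
from h import *
s=robot.state(); print(s['ee_pos'],s['tcp_rot'],s['width'],s['force'])
save('wrist','w2'); save('top','top2'); save('scene','scene2')
for c,f in(('wrist','w2'),('top','top2'),('scene','scene2')):
  for l,z in(('pump_knob_top',268),('pin_tip',192)):
    for r in vision.landmark_of(l,c)[:2]: print(c,l,np.round(r['pixel']),round(r['confidence'],2),np.round(at(c,r['pixel'],z,s)))
im=[cv2.imread('pics/w2.png')[100:400,150:550],cv2.resize(cv2.imread('pics/scene2.png')[150:300,320:520],(400,300))]
cv2.imwrite('pics/c2.png',np.hstack(im))
```

```text
[439.72794275 198.59562174 293.94693729] [-0.62016665 -3.0775645   0.00332727] 0.090270420909928 [0.77911328 0.33657019 0.74585413]
wrist pump_knob_top [301. 233.] 0.7 [440. 190. 268.]
top pump_knob_top [228. 176.] 0.2 [640. 310. 268.]
scene pump_knob_top [394. 206.] 0.63 [437. 185. 268.]
```

View pics/c2.png

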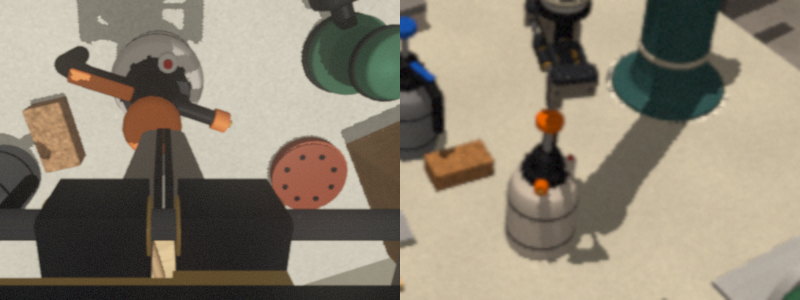

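Fingers are shut above the orange knob, at (302,225) in the wrist picture, with the tips about 9 mm too far in y and the pin behind at (317,165). I correct that and start the first stroke gently.

Request:
{"name": "jog_arm", "arguments": {"deltas": "-0.004 -0.009 0 0 0 0 0; 0 0 0.01 0 0 0 0; 0 0 0.008 0 0 0 0; 0 0 0 0 0 0 0; 0 0 0 0 0 0 0"}}

```text
t: 3.7
ee_pos: [440.3, 187.5, 275.6]
tcp_rot: [-0.624, -3.078, 0.002]
force: [-0.1, -0.2, 0.9]
width: 0.3
grip_force: 0.0
```

Request:
{"name": "jog_arm", "arguments": {"deltas": "0 0 0.01 0 0 0 0; 0 0 0.01 0 0 0 0; 0 0 0.01 0 0 0 0; 0 0 0.01 0 0 0 0; 0 0 0 0 0 0 0"}}

```text
t: 4.12
ee_pos: [441.9, 188.3, 236.5]
tcp_rot: [0.623, 3.077, 0.003]
force: [-1.6, -0.2, 9.6]
width: 0.5
grip_force: 4.5
```

Request:
{"name": "jog_arm", "arguments": {"deltas": "0 0 0.006 0 0 0 0; 0 0 0.004 0 0 0 0; 0 0 0 0 0 0 0"}}

```text
t: 4.37
ee_pos: [442.0, 188.3, 228.3]
tcp_rot: [0.623, 3.077, 0.003]
force: [-2.3, -0.8, 18.0]
width: 0.8
grip_force: 8.9
```

Bottomed (18 N). Release.

Request:
{"name": "jog_arm", "arguments": {"deltas": "0 0 -0.025 0 0 0 0; 0 0 -0.025 0 0 0 0; 0 0 0 0 0 0 0; 0 0 0 0 0 0 0; 0 0 0 0 0 0 0"}}

```text
t: 4.78
ee_pos: [440.4, 187.6, 275.7]
tcp_rot: [-0.623, -3.078, 0.001]
force: [-0.0, -0.7, -0.7]
width: 0.7
grip_force: 0.0
```

Run:
```python
from h import *
s=robot.state(); print(s['ee_pos'],s['force'])
a=save('wrist','w3');b=save('scene','scene3')
for c in('wrist','scene'):
  for l,z in(('pump_knob_top',268),('sprayer',0)):
    for r in vision.landmark_of(l,c)[:1]: print(c,l,np.round(r['pixel']),round(r['confidence'],2),np.round(at(c,r['pixel'],z,s)))
  for l in ['red_pin']:
    for r in vision.masks_of(l,c)[:2]: print(c,l,np.round(r['rect'],1),r['confidence'])
cv2.imwrite('pics/c3.png',np.hstack([cv2.resize(a[120:270,230:430],(400,300)),cv2.resize(b[185:285,330:463],(400,300),interpolation=cv2.INTER_CUBIC)])[:,:,::-1])
```

```text
[440.4084383  187.62379253 275.69024222] [-0.01761184 -0.74897307 -0.66342983]
wrist pump_knob_top [315. 236.] 0.65 [440. 190. 268.]
wrist sprayer [314. 168.] 0.96 [443. 189.   0.]
scene pump_knob_top [263. 179.] 0.65 [ 717. -138.  268.]
scene sprayer [387. 267.] 0.65 [444. 186.   0.]
```

View pics/c3.png

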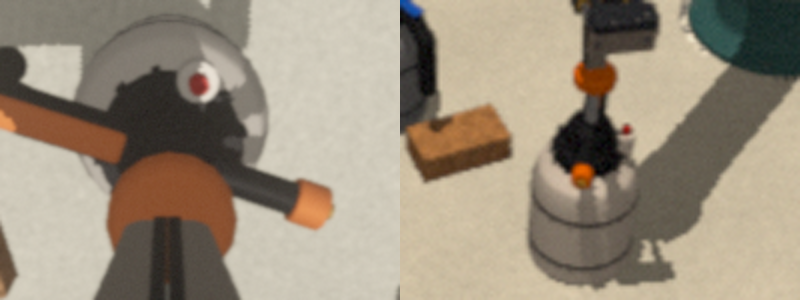

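Sprayer has not moved, the knob is up at (570,200) in the left crop, and the tips are centred. The pin has a small amount showing. I repeat full strokes.

Request:
{"name": "jog_arm", "arguments": {"deltas": "0 0 0.0125 0 0 0 0; 0 0 0.0125 0 0 0 0; 0 0 0.0125 0 0 0 0; 0 0 0.0125 0 0 0 0; 0 0 0 0 0 0 0"}}

```text
t: 5.6
ee_pos: [442.4, 188.3, 228.7]
tcp_rot: [0.624, 3.077, 0.004]
force: [-4.6, -0.7, 10.5]
width: 0.4
grip_force: 5.4
```

Request:
{"name": "jog_arm", "arguments": {"deltas": "0 0 0 0 0 0 0; 0 0 -0.025 0 0 0 0; 0 0 -0.025 0 0 0 0; 0 0 0 0 0 0 0; 0 0 0 0 0 0 0"}}

```text
t: 6.02
ee_pos: [441.5, 188.1, 277.7]
tcp_rot: [0.623, 3.077, 0.003]
force: [-0.2, -0.9, -0.0]
width: 0.4
grip_force: 0.0
```

Request:
{"name": "jog_arm", "arguments": {"deltas": "0 0 0 0 0 0 0; 0 0 0 0 0 0 0; 0 0 0 0 0 0 0"}}

```text
t: 6.27
ee_pos: [440.2, 187.4, 275.5]
tcp_rot: [-0.624, -3.078, 0.002]
force: [-1.1, 0.3, 0.3]
width: 0.5
grip_force: 0.0
```

Request:
{"name": "jog_arm", "arguments": {"deltas": "0 0 0.0125 0 0 0 0; 0 0 0.0125 0 0 0 0; 0 0 0.0125 0 0 0 0; 0 0 0.0125 0 0 0 0; 0 0 0 0 0 0 0"}}

```text
t: 6.68
ee_pos: [442.3, 188.3, 228.6]
tcp_rot: [0.624, 3.077, 0.003]
force: [-4.3, -3.0, 11.3]
width: 0.4
grip_force: 5.5
```

Request:
{"name": "jog_arm", "arguments": {"deltas": "0 0 0 0 0 0 0; 0 0 -0.025 0 0 0 0; 0 0 -0.025 0 0 0 0; 0 0 0 0 0 0 0; 0 0 0 0 0 0 0"}}

```text
t: 7.1
ee_pos: [441.3, 187.9, 277.1]
tcp_rot: [0.624, 3.078, 0.002]
force: [0.5, -0.0, -1.0]
width: 0.6
grip_force: 0.0
```

Request:
{"name": "jog_arm", "arguments": {"deltas": "0 0 0 0 0 0 0; 0 0 0 0 0 0 0; 0 0 0 0 0 0 0"}}

```text
t: 7.35
ee_pos: [440.2, 187.4, 275.4]
tcp_rot: [-0.624, -3.077, 0.003]
force: [0.3, -0.6, -0.2]
width: -0.0
grip_force: 0.0
```

Request:
{"name": "jog_arm", "arguments": {"deltas": "0 0 0.013 0 0 0 0; 0 0 0.013 0 0 0 0; 0 0 0.013 0 0 0 0; 0 0 0.013 0 0 0 0; 0 0 0 0 0 0 0"}}

```text
t: 7.77
ee_pos: [443.3, 188.7, 228.4]
tcp_rot: [0.624, 3.075, 0.006]
force: [-8.8, -4.0, 31.6]
width: 0.5
grip_force: 16.2
```

Request:
{"name": "jog_arm", "arguments": {"deltas": "0 0 0 0 0 0 0; 0 0 -0.026 0 0 0 0; 0 0 -0.026 0 0 0 0; 0 0 0 0 0 0 0; 0 0 0 0 0 0 0"}}

```text
t: 8.18
ee_pos: [441.2, 187.9, 277.1]
tcp_rot: [0.624, 3.078, 0.002]
force: [0.8, 0.2, -0.6]
width: 0.4
grip_force: 0.0
```

Request:
{"name": "jog_arm", "arguments": {"deltas": "0 0 0 0 0 0 0; 0 0 0 0 0 0 0; 0 0 0 0 0 0 0"}}

```text
t: 8.43
ee_pos: [440.2, 187.4, 275.3]
tcp_rot: [-0.624, -3.077, 0.003]
force: [0.7, -0.3, -0.4]
width: 0.6
grip_force: 0.0
```

Request:
{"name": "jog_arm", "arguments": {"deltas": "0 0 0.013 0 0 0 0; 0 0 0.013 0 0 0 0; 0 0 0.013 0 0 0 0; 0 0 0.013 0 0 0 0; 0 0 0 0 0 0 0"}}

```text
t: 8.85
ee_pos: [443.3, 188.7, 228.4]
tcp_rot: [0.624, 3.075, 0.006]
force: [-8.1, -3.3, 30.9]
width: 0.3
grip_force: 16.5
```

Request:
{"name": "jog_arm", "arguments": {"deltas": "0 0 0 0 0 0 0; 0 0 -0.026 0 0 0 0; 0 0 -0.026 0 0 0 0; 0 0 0 0 0 0 0; 0 0 0 0 0 0 0"}}

```text
t: 9.27
ee_pos: [441.2, 187.9, 277.1]
tcp_rot: [0.624, 3.078, 0.002]
force: [-0.3, -0.1, 0.2]
width: 0.2
grip_force: 0.0
```

Request:
{"name": "jog_arm", "arguments": {"deltas": "0 0 0 0 0 0 0; 0 0 0 0 0 0 0; 0 0 0 0 0 0 0"}}

```text
t: 9.52
ee_pos: [440.2, 187.4, 275.3]
tcp_rot: [-0.623, -3.077, 0.003]
force: [0.2, -0.8, 0.2]
width: 0.6
grip_force: 0.0
```

Run:
```python
from h import *
s=robot.state(); print(s['ee_pos'],s['force'])
a=save('wrist','w4');b=save('scene','scene4')
for l,z in(('pump_knob_top',268),('sprayer',0)):
    for r in vision.landmark_of(l,'wrist')[:1]: print(l,np.round(r['pixel']),round(r['confidence'],2),np.round(at('wrist',r['pixel'],z,s)))
cv2.imwrite('pics/c4.png',np.hstack([cv2.resize(a[120:270,230:430],(400,300)),cv2.resize(b[185:285,330:463],(400,300),interpolation=cv2.INTER_CUBIC)])[:,:,::-1])
```

```text
[440.16327483 187.37319559 275.27420846] [ 0.23186139 -0.83799735  0.16271938]
pump_knob_top [318. 239.] 0.76 [441. 191. 268.]
sprayer [314. 169.] 0.63 [443. 187.   0.]
```

View pics/c4.png

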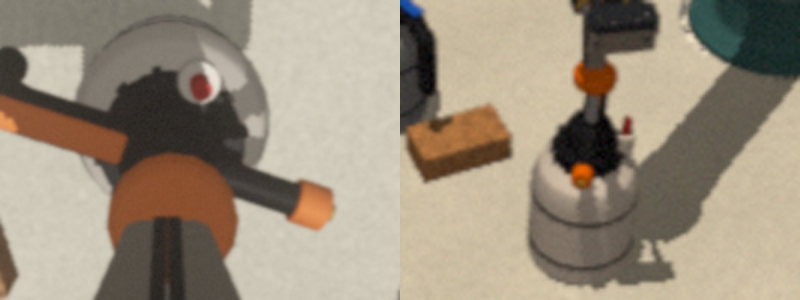

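The sprayer is still in place, and the pin now stands visibly further out (right crop, 627,125). Five strokes are done and three more will take it to the stop.

Request:
{"name": "jog_arm", "arguments": {"deltas": "0 0 0.013 0 0 0 0; 0 0 0.013 0 0 0 0; 0 0 0.013 0 0 0 0; 0 0 0.012 0 0 0 0; 0 0 0 0 0 0 0"}}

```text
t: 10.13
ee_pos: [442.8, 188.5, 228.5]
tcp_rot: [0.624, 3.076, 0.005]
force: [-4.7, -1.3, 10.9]
width: 0.3
grip_force: 5.5
```

Request:
{"name": "jog_arm", "arguments": {"deltas": "0 0 0 0 0 0 0; 0 0 -0.026 0 0 0 0; 0 0 -0.025 0 0 0 0; 0 0 0 0 0 0 0; 0 0 0 0 0 0 0"}}

```text
t: 10.55
ee_pos: [441.5, 188.0, 277.6]
tcp_rot: [0.623, 3.077, 0.003]
force: [0.8, -0.2, 0.3]
width: 0.1
grip_force: 0.0
```

Request:
{"name": "jog_arm", "arguments": {"deltas": "0 0 0 0 0 0 0; 0 0 0 0 0 0 0; 0 0 0 0 0 0 0"}}

```text
t: 10.8
ee_pos: [440.3, 187.4, 275.5]
tcp_rot: [-0.624, -3.078, 0.002]
force: [0.8, -0.4, -1.1]
width: 0.3
grip_force: 0.0
```

Request:
{"name": "jog_arm", "arguments": {"deltas": "0 0 0.013 0 0 0 0; 0 0 0.013 0 0 0 0; 0 0 0.013 0 0 0 0; 0 0 0.012 0 0 0 0; 0 0 0 0 0 0 0"}}

```text
t: 11.22
ee_pos: [442.8, 188.5, 228.4]
tcp_rot: [0.624, 3.076, 0.005]
force: [-7.3, -2.2, 22.6]
width: 0.7
grip_force: 11.8
```

Request:
{"name": "jog_arm", "arguments": {"deltas": "0 0 0 0 0 0 0; 0 0 -0.026 0 0 0 0; 0 0 -0.025 0 0 0 0; 0 0 0 0 0 0 0; 0 0 0 0 0 0 0"}}

```text
t: 11.63
ee_pos: [441.2, 187.9, 277.0]
tcp_rot: [0.624, 3.078, 0.002]
force: [0.6, -0.3, -1.2]
width: 0.1
grip_force: 0.0
```

Request:
{"name": "jog_arm", "arguments": {"deltas": "0 0 0 0 0 0 0; 0 0 0 0 0 0 0; 0 0 0 0 0 0 0"}}

```text
t: 11.88
ee_pos: [440.2, 187.4, 275.3]
tcp_rot: [-0.624, -3.077, 0.003]
force: [0.4, -0.9, -0.5]
width: 0.3
grip_force: 0.0
```

```bash
python3 -c "
from h import *
save('wrist','w5');save('scene','scene5')"
```

Request:
{"name": "jog_arm", "arguments": {"deltas": "0 0 0.013 0 0 0 0; 0 0 0.013 0 0 0 0; 0 0 0.013 0 0 0 0; 0 0 0.012 0 0 0 0; 0 0 0 0 0 0 0"}}

```text
t: 12.4
ee_pos: [442.8, 188.5, 228.4]
tcp_rot: [0.624, 3.076, 0.005]
force: [-4.7, -1.5, 16.6]
width: -0.1
grip_force: 8.2
```

Request:
{"name": "jog_arm", "arguments": {"deltas": "0 0 0 0 0 0 0; 0 0 -0.026 0 0 0 0; 0 0 -0.025 0 0 0 0; 0 0 0 0 0 0 0; 0 0 0 0 0 0 0"}}

```text
t: 12.82
ee_pos: [441.4, 188.0, 277.4]
tcp_rot: [0.623, 3.077, 0.003]
force: [0.2, -0.4, -0.2]
width: 0.4
grip_force: 0.0
```

Request:
{"name": "jog_arm", "arguments": {"deltas": "0 0 0 0 0 0 0; 0 0 0 0 0 0 0; 0 0 0 0 0 0 0"}}

```text
t: 13.07
ee_pos: [440.2, 187.4, 275.4]
tcp_rot: [-0.624, -3.077, 0.003]
force: [-1.0, 1.3, -1.2]
width: 0.7
grip_force: 0.0
```

Run:
```python
from h import *
save('wrist','w6');save('scene','scene6'); T=[]
for i in (4,5,6):
    a=cv2.imread(f'pics/w{i}.png')[140:180,305:355]; b=cv2.imread(f'pics/scene{i}.png')[215:240,390:420]
    T.append(np.vstack([cv2.resize(a,(260,208),interpolation=cv2.INTER_CUBIC),cv2.resize(b,(260,217),interpolation=cv2.INTER_CUBIC)]))
cv2.imwrite('pics/c6.png',np.hstack(T))
```

```text
(no output)
```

View pics/c6.png

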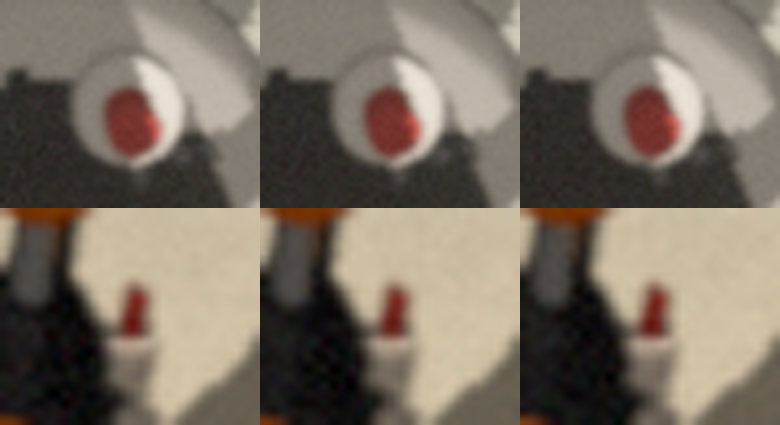

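The pin looks the same after strokes 5, 7 and 8, with about 20 mm showing, so it is at its stop. I draw clear.

Request:
{"name": "jog_arm", "arguments": {"deltas": "0 0 -0.03 0 0 0 0; 0 0 -0.03 0 0 0 0; 0 0 -0.03 0 0 0 0; 0 0 -0.03 0 0 0 0; 0.03 0.03 0 0 0 0 0"}}

```text
t: 13.58
ee_pos: [430.6, 221.0, 402.7]
tcp_rot: [0.642, 3.066, 0.008]
force: [1.5, -0.1, 0.7]
width: 0.8
grip_force: 0.0
```

Request:
{"name": "jog_arm", "arguments": {"deltas": "0.03 0.03 0 0 0 0 0; 0.03 0.03 0 0 0 0 0; 0 0 0 0 0 0 0; 0 0 0 0 0 0 0; 0 0 0 0 0 0 0"}}

```text
t: 14.0
ee_pos: [394.1, 303.0, 396.1]
tcp_rot: [-0.624, -3.079, 0.002]
force: [0.0, -0.7, 0.5]
width: 0.5
grip_force: 0.0
```

Run:
```python
from h import *
s=robot.state(); a=save('wrist','w7'); b=save('scene','scene7')
for l,z in(('pump_knob_top',268),('pin_tip',207),('sprayer',0)):
  for c in('wrist','scene'):
    for r in vision.landmark_of(l,c)[:1]: print(c,l,round(r['confidence'],2),np.round(at(c,r['pixel'],z,s)))
cv2.imwrite('pics/c7.png',cv2.resize(b[120:320,230:497],(800,600),interpolation=cv2.INTER_CUBIC)[:,:,::-1])
```

```text
wrist pump_knob_top 0.77 [444. 190. 268.]
scene pump_knob_top 0.47 [447. 196. 268.]
wrist pin_tip 0.61 [409. 215. 207.]
scene pin_tip 0.62 [582. 167. 207.]
wrist sprayer 0.65 [439. 189.   0.]
scene sprayer 0.65 [446. 180.   0.]
```

View pics/c7.png

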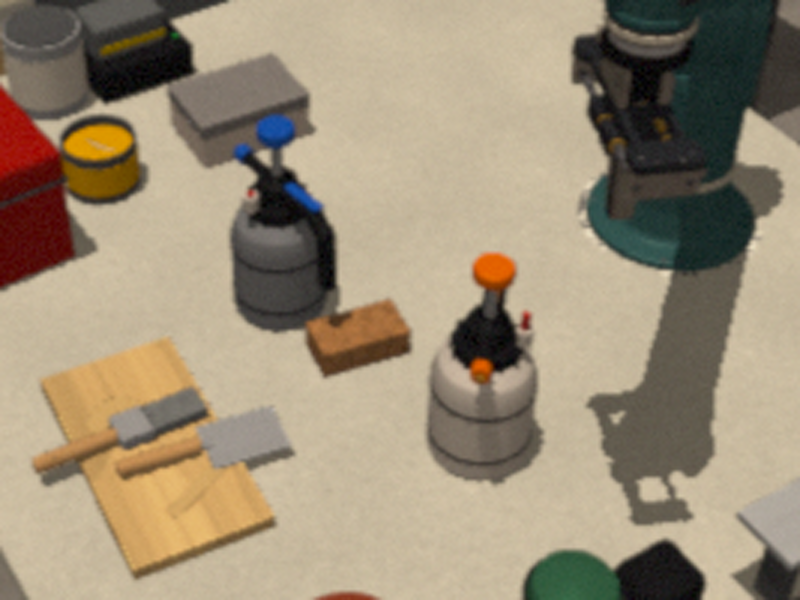

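The knob is up at (494,270), the red pin is out at (526,320), the sprayer is in place, and the arm is clear.

```bash
python3 -c "
from workcell import robot
print(robot.finish_job())"
```

```text
the job is handed in; nothing more can be done
None
```

I pumped the water sprayer with eight strokes, until the red pin stopped rising (about 20 mm showing). The knob is back up, the sprayer is on its spot and the arm is clear; the job was handed in at about 14 s.

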